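# Preset a pitch reference with its thumbwheels and load it

### The job

Set the three-digit preset on the bench pitch reference to 472 hertz with its thumbwheels (hundreds, tens, units from left to right as seen from the robot; 4, 7 and 2 dots at the index marks on top), each wheel clicked fully into its place, then press the round load key beside them well down (about 6 mm) and let it come back up. Stroke the wheels and press the key gently, never with more than 15 newtons, and leave the mallet, the brass gauge and the polishing stone where they lie.

Things in the scene. Friction and masses are not known exactly. Their poses are not given: they have to be found in the camera images.
- tuner: Pitch reference: grey metal case with teak cheeks, 160 (x) by 250 (y) by 70 mm high, fixed on the ledge. Origin: centre of its underside. x points away from the robot, y to the robot's left (yaw up to 20 degrees either way), z up. On its flat top, all at x = 0: thumbwheels at y = +65 (hundreds), +31 (tens), -3 mm (units), load key at y = -85 mm.
- bank_top (a point): Nominal top of the tens wheel's rim: x = 0, y = 31, z = 83 mm of the tuner. Each wheel sits in its own black snap-in frame (62 by 33 mm, 3 mm above the case, white index marks either side of the wheel at x = 0). Pushed in by hand, each frame with its wheel stands up to 2 mm higher or lower than nominal: feel for the true height of each.
- hundreds (a joint): Hundreds wheel, rad. Ivory disc 50 mm across, 16 wide, axle along the tuner's y, 13 mm of it above the case. 0.628 (36 degrees) per digit: digit 0 on top at 0, digit 1 at 0.628, 9 at 5.655. Grows as the top of the rim moves away from the robot. Endless: whole turns more or less show the same digit. A wheel may start caught between two digits. All are alike.
- tens (a joint): Tens wheel, rad, as the hundreds. Fine knurled rim, no teeth to hook: a fingertip pressed on its top and moved along the tuner's x rolls it, 15.7 mm per digit. A sprung pawl holds each digit: about 2.5 N along the rim to leave it; let go, the wheel drops into the nearest digit. Pressed with under about 4 N the fingertip may slip.
- units (a joint): Units wheel, rad, as the hundreds. Ten fields lie round the rim, parted by thin grey bars; the number of black dots (3 mm across, three by three at most) in the field on top, between the index marks, is the digit set; blank is 0. Its axle lies in a springy cradle: pressed from above, the wheel gives about 0.1 mm per newton.
- load_key_top (a point): Centre of the top of the load key: a round grey push key, 24 mm across, in a black collar 40 mm across, at x = 0, y = -85 mm on the tuner. Its top is 26 mm above the case's top when up.
- load_key (a joint): Travel of the load key in m: 0 up, 0.010 at the stop. A spring brings it back: it starts to move at about 2.4 N, is 5 mm down at about 5 N and reaches the stop at 8 N. It counts as pressed from 5 mm on.
- mallet: Bystander: carved wooden mallet lying on the ledge, 225 mm long, head 44 mm thick. Origin under its middle, on the ledge; x runs towards the head.
- rod_gauge: Bystander: brass rod gauge lying on the ledge, 170 mm long with a sliding block, 26 mm high at most. Origin under its middle, x along the rod.
- stone: Bystander: jade-green polishing stone, 85 by 45 by 26 mm, lying on the ledge. Origin at the centre of its underside.

How it is judged:
By the outcome, as a careful person would: the job done as asked, in the order asked, and still so for the second after the job is handed in, with the robot touching nothing.
It also fails if it takes over 64 s, if anything falls off the work surface, if the arm or the gripper's body presses on something with over 40 N, if the wrist force passes 120 N, or if a joint passes its speed limit or range.

### The arm

A 6-joint arm with a two-finger parallel gripper is mounted at the origin on the work surface. World frame = base frame: x ahead of the robot, y to its left, z up, the work surface at z = 0. Lengths are in m, angles in degrees, forces in N, time in s.
With the tool pointing down it reaches from about 0.3 to 0.75 m from the base axis. Payload 8.5 kg.
Tool frame: the origin (TCP) lies midway between the tips of the shut fingers; the grasp point (between the pads) lies env.tcp_to_grasp behind it (env.tcp_to_grasp is the distance from the TCP to the grasp point, in m); z points along the fingers, y is the line along which they close (so a half turn about z gives the same grasp; the last joint's range is limited). The gripper opens to 85 mm and grips with 20 to 120 N. Pads are 22 mm wide; open, the fingers measure 114 mm over their backs; the gripper's body (76 mm by 85 mm) begins 54 mm behind the grasp point. The pads swing forward as they close: fully open they stand 13 mm farther back than shut.
Start: joints at [-84.815, 21.807, 74.336, -0, 83.858, -12.336], TCP at [0.166, -0.524, 0.231] pointing down, gripper open.
Joint ranges: [-178.18, 178.18], [-50.72, 133.34], [12.68, 142.11], [-81.47, 261.47], [9.98, 163.14], [-165.26, 165.26]. Speed limits (degrees/s): [136.94, 136.94, 180, 180, 180, 180].

### API

Orientations are given as a 3x3 rotation matrix whose columns are the frame's x, y, z axes.
In Python, from rig import observe, optics, job, env gives the robot as it stands. The module is installed in compiled form; this text tells all that it offers.
- The arm moves only by the shell command python3 -m jog 'ROWS' [FORCE]. ROWS is JSON, a list of rows, each a list of 7 numbers: the turn, a rotation vector about the tool's x, y, z in rad, then the shift along the tool's x, y, z in m, then the opening in per cent of the stroke, from 0 (shut) to 100 (fully open). A call has 1 to 10 rows; each row shifts and turns the commanded pose from where the row before left it, along the tool's axes as they then stand; what a row does not reach is not made up. A row lasts 1/8 s, in which the tool goes at most 62.5 mm and 10.7 degrees, less where a joint would pass 70% of its speed; a pose out of reach is approached as far as the arm can. A call is refused whole if a number of a shift passes 0.0625 or a number of a turn 0.188, either way. A call with a gripper value outside its range is refused whole. The fingers move at their own pace and stop on an object; FORCE is the grip in N (left out, the last holds). Time passes only in rows, so rows that do not move let the fingers close. It gives the time, the measured TCP pose, the force, the opening and the grip force at its end, in the units of the state.
- observe(): the state, without advancing time (a new reading comes with each control period).
- optics.get_image(name): name is "side" or "top"; returns a dict with "pixels" (480x640x3 uint8, red, green, blue), "mtx" (3x3 intrinsics, pixels), "dist_coeffs" ([k1, k2, p1, p2, k3] as OpenCV has them; the pictures are not rectified), "rvec" (rotation vector, rad) and "tvec" (3), from world to camera coordinates, as OpenCV has them. Camera axes: x right, y down, z forward; pixel columns grow to the right and rows downward; lengths in m; the calibration is good to about 2 mm. A picture is of the moment at which its call begins. There is no depth.
- job.close_job(): hands the job in; it is judged then, once.
The state is a dict: "time_s": time; "q": joint angles; "qvel": joint speeds; "joint_efforts": joint torques, N m; "position": TCP position; "tool_rot": TCP orientation; "ft_force": force on the tool from outside, world axes, zero at the start; "wrist_torque": the same for the moment, N m; "grip_width": finger opening in m; "gripper_force": force on a finger pad.
Only numpy, scipy, OpenCV 4.12 (cv2) and the standard library are available. Lean on these libraries where they do the work, as an engineer would, in place of code of your own. Each camera call takes 0.05 s, during which the arm holds its last target. There are 200 camera calls.

## Working session

There is one attempt and no reset: what is moved stays moved. The work goes in short steps, Python scripts to look and compute and a shell command to move; the robot and the scene stay as the last step left them, time stands still between calls to the robot, and variables do not carry over. Pictures are saved under pics/ and viewed, at most 10 in all, crops included, and the job is handed in when it is done.

```bash
mkdir -p pics
cat > look.py <<'E'
import cv2, numpy as np
from rig import observe, optics, job, env
def get(n, fn=None):
    d=optics.get_image(n); d['R']=cv2.Rodrigues(np.array(d['rvec'],float))[0]; d['t']=np.array(d['tvec'],float).ravel()
    if fn: cv2.imwrite('pics/'+fn, cv2.cvtColor(d['pixels'],cv2.COLOR_RGB2BGR))
    return d
def plane(d,uv,z):
    p=cv2.undistortPoints(np.array(uv,float).reshape(-1,1,2),np.array(d['mtx']),np.array(d['dist_coeffs'])).reshape(-1,2)
    r=np.c_[p,np.ones(len(p))]@d['R']; c=-d['R'].T@d['t']
    return c+r*((z-c[2])/r[:,2:3])
def proj(d,P):
    return cv2.projectPoints(np.array(P,float).reshape(-1,1,3),np.array(d['rvec'],float),np.array(d['tvec'],float),np.array(d['mtx']),np.array(d['dist_coeffs']))[0].reshape(-1,2)
E
python3 - <<'E'
from look import *
a=get('top','t0.png'); b=get('side','s0.png')
for d in(a,b): print(-d['R'].T@d['t'], np.array(d['mtx'])[0,0])
s=observe(); print(s['time_s'],s['position'],s['tool_rot'],s['ft_force'],env.tcp_to_grasp)
E
```

```text
[0.39337991 0.01135327 1.01211935] 459.21537270311325
[-0.10989719  0.83188822  0.68264042] 520.4269036521235
0.1 [ 0.16555079 -0.52423084  0.23080522] [[ 9.53603653e-01  3.01064886e-01 -8.61116925e-05]
 [ 3.01064758e-01 -9.53602893e-01  1.23887597e-03]
 [ 2.90865694e-04 -1.20732185e-03 -9.99999229e-01]] [ 1.12652208 -0.70225316 -0.29078024] 0.0187
```

View pics/t0.png

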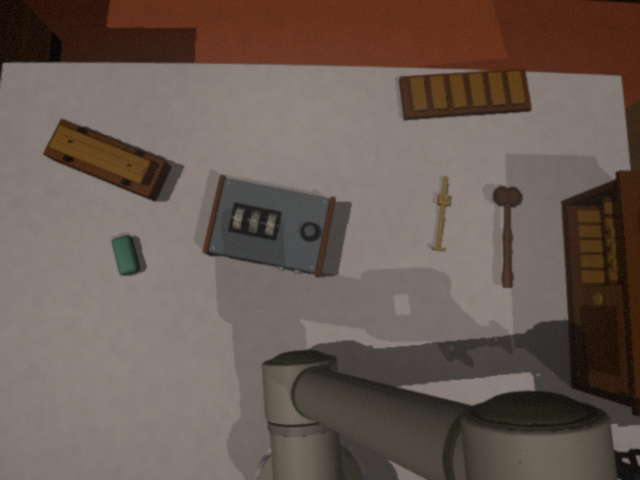

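View pics/s0.png

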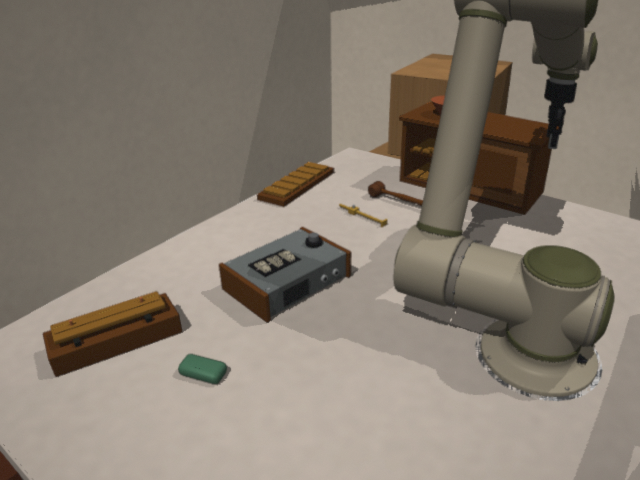

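The top view shows the tuner around (270,226), with wheels at about (237,218), (254,222) and (271,224) and the key at (310,232). The stone is at (126,255), the gauge at (442,213) and the mallet at (507,235), all clear of the tuner. Next I'll measure the tuner and enlarge the wheels.

Run:
```python
from look import *
a=get('top'); b=get('side')
im=a['pixels'][170:290,190:350]; g=im.max(2)
m=((g<45)*255).astype(np.uint8)
n,l,st,c=cv2.connectedComponentsWithStats(m)
for i in range(1,n):
    if st[i,4]>40:
        ct=np.argwhere(l==i)[:,::-1].astype(np.float32); r=cv2.minAreaRect(ct)
        print(st[i],r, plane(a,np.array(r[0])+[190,170],.073))
w=((im.min(2)>85)*255).astype(np.uint8)
n,l,st,c=cv2.connectedComponentsWithStats(w)
for i in range(1,n):
    if 20<st[i,4]<800: print('w',st[i],c[i]+[190,170],plane(a,c[i]+[190,170],.08))
# case top grey-blue
h=im.astype(int); cs=((h[...,2]>h[...,0]+5)*255).astype(np.uint8)
cs=cv2.morphologyEx(cs,cv2.MORPH_CLOSE,np.ones((25,25)))
k=max(cv2.findContours(cs,0,1)[0],key=cv2.contourArea); r=cv2.minAreaRect(k); bx=cv2.boxPoints(r)+[190,170]
print(plane(a,bx,.07))
A=cv2.resize(a['pixels'][195:250,215:335],None,fx=6.6,fy=6.6,interpolation=cv2.INTER_CUBIC)[:300,:800]
B=cv2.resize(b['pixels'][238:282,240:310],None,fx=11,fy=11,interpolation=cv2.INTER_CUBIC)[:300,:800]
o=np.zeros((600,800,3),np.uint8); o[:A.shape[0],:A.shape[1]]=A; B=cv2.resize(b['pixels'][230:290,240:330],None,fx=5,fy=5,interpolation=cv2.INTER_CUBIC); o[300:,:B.shape[1]]=B
o=np.clip(o*1.5,0,255).astype(np.uint8)
cv2.imwrite('pics/z1.png',o[...,::-1])
```

```text
[ 38  33  53  37 737] ((64.53846740722656, 51.30769348144531), (48.636802673339844, 29.417421340942383), 11.309932708740234) [[0.5583597  0.12189769 0.073     ]]
[111  53  19  18 163] ((120.0, 61.5), (17.0, 18.0), 90.0) [[0.53868772 0.00673768 0.073     ]]
w [44 44  8 12 61] [237.06557377 218.72131148] [[0.56199814 0.15714247 0.08      ]]
w [77 51  7  9 38] [269.68421053 224.68421053] [[0.55055357 0.08978686 0.08      ]]
[[ 4.97709053e-01  2.09937674e-01  7.00000000e-02]
 [ 6.45846089e-01  1.87704166e-01  7.00000000e-02]
 [ 6.06276558e-01 -2.74349634e-02  7.00000000e-02]
 [ 4.59462326e-01 -6.23804250e-04  7.00000000e-02]]
```

View pics/z1.png

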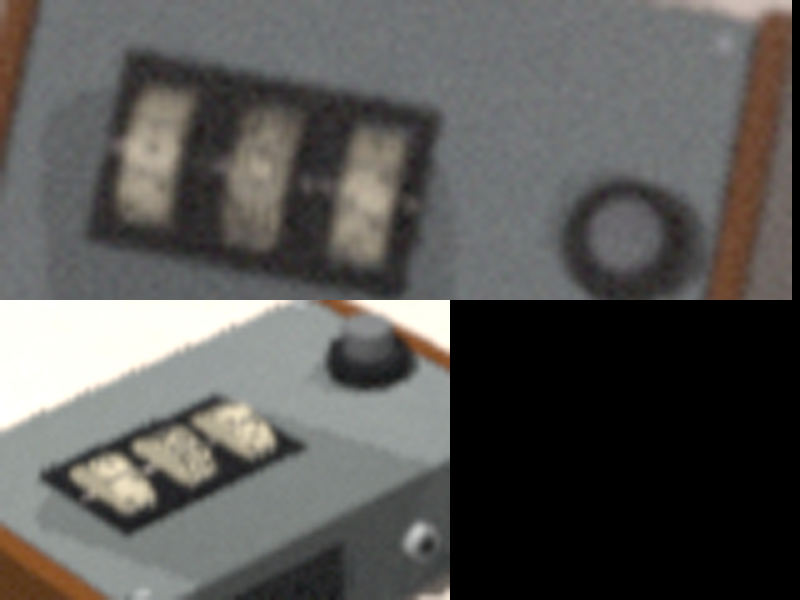

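The wheels are in their frames and the key is at right, but the dots can't be made out through the noise. The frame bank and collar are 117 mm apart, as expected, and the yaw is about -10°. I'll average several frames and enlarge.

```bash
cat > zoom.py <<'E'
from look import *
import sys
# unrolled view: each wheel's visible rim sampled by projection (x tuner up, y left)
def avg(n,k):
    d=get(n); d['f']=np.mean([d['pixels'].astype(np.float32)]+[optics.get_image(n)['pixels'].astype(np.float32) for _ in range(k-1)],0); return d
yaw=np.radians(-10); R=np.array([[np.cos(yaw),-np.sin(yaw)],[np.sin(yaw),np.cos(yaw)]])
C=np.array([.5584,.1219])-R@[0,.031]
def W(x,y,z): xy=R@np.array([x,y]); return [C[0]+xy[0],C[1]+xy[1],z]
if __name__=='__main__':
    fn=sys.argv[1]; k=int(sys.argv[2])
    o=[]
    for n in ('top','side'):
        d=avg(n,k)
        ctr=proj(d,[W(0,.031,.08)])[0]; x,y=(ctr-[31,18] if n=='top' else ctr-[31,22]).astype(int)
        s=d['f'][y:y+(36 if n=='top' else 44),x:x+62]; s=cv2.resize(s,None,fx=12.5 if n=='top' else 7.5,fy=8 if n=='top' else 7,interpolation=cv2.INTER_CUBIC) if 0 else cv2.resize(s,None,fx=8,fy=8,interpolation=cv2.INTER_CUBIC)
        s=np.clip(s*1.5,0,255).astype(np.uint8)
        print(n,x,y,s.shape, proj(d,[W(0,v,.083) for v in(.065,.031,-.003)]).round(1).tolist()); o.append(s)
    # y-direct tuner-frame rectified patch from the z=.08 plane of each view
    w=max(i.shape[1] for i in o); o=[cv2.copyMakeBorder(i,0,0,0,w-i.shape[1],0) for i in o]
    o=np.vstack(o)[:600]
    cv2.imwrite('pics/'+fn,o[...,::-1])
E
python3 zoom.py z2.png 12
```

```text
top 223 202 (288, 496, 3) [[237.7, 217.4], [254.0, 220.4], [270.3, 223.5]]
side 243 236 (352, 496, 3) [[261.8, 262.8], [274.0, 256.9], [285.9, 251.3]]
```

View pics/z2.png

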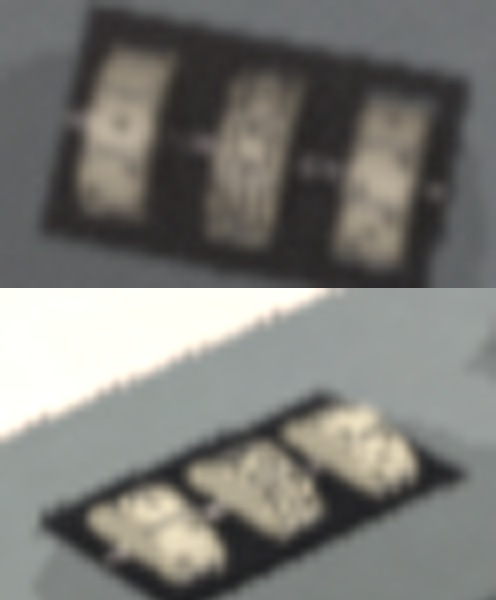

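Hundreds shows one dot at the mark, at (120,122). Tens is dense and units is unclear. I'll unroll the rims into angle strips from both views.

```bash
cat > unroll.py <<'E'
from zoom import *
def strip(d,y0,dx=0.,dz=0.):
    ph=np.radians(np.linspace(55,-55,440)); ys=np.linspace(.0085,-.0085,130)
    P=np.array([W(.025*np.sin(p)+dx,y0+v,.058+dz+.025*np.cos(p)) for p in ph for v in ys])
    uv=proj(d,P).astype(np.float32).reshape(440,130,2)
    return cv2.remap(d['f'],uv[...,0],uv[...,1],cv2.INTER_CUBIC)
fn=sys.argv[1]; k=int(sys.argv[2]); o=[]
for n in ('top','side'):
    d=avg(n,k)
    for y in (.065,.031,-.003):
        s=strip(d,y); s=np.clip((s-np.percentile(s,2))*230/(np.percentile(s,99)-np.percentile(s,2)),0,255).astype(np.uint8)
        s[219:221,:12]=[255,0,0]; s[219:221,-12:]=[255,0,0]; o+=[s,np.zeros((440,3,3),np.uint8)]
cv2.imwrite('pics/'+fn,np.hstack(o)[...,::-1])
E
python3 unroll.py u1.png 12
```

```text
(no output)
```

View pics/u1.png

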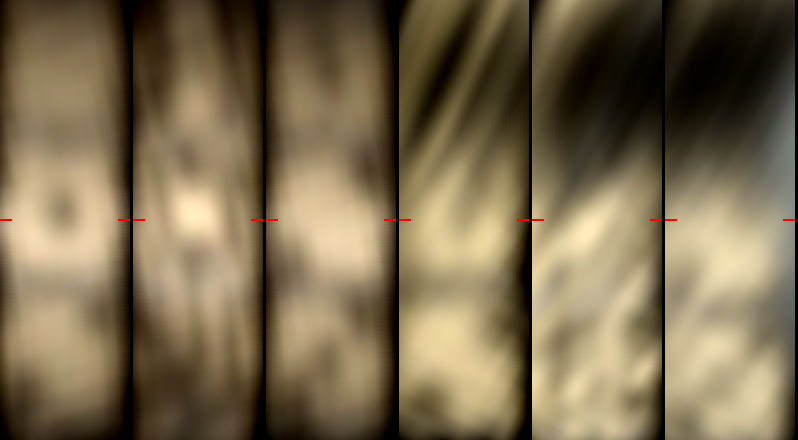

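Reading the strips:
- **Hundreds:** 1, a centre dot at (62,210).
- **Tens:** 8, a ring of dots around a bright centre at (195,212).
- **Units:** 2, a diagonal pair at (370,160) and (285,275). The field behind shows 1 and the one in front shows 3.

So hundreds needs +3, tens -1, and units looks set already. I'll align the tool with the tuner and shut the fingers.

```bash
python3 -m jog '[[0,0,0.16,0,0,0,0],[0,0,0.16,0,0,0,0],[0,0,0.16,0,0,0,0],[0,0,0,0,0,0,0]]' 40
cat > go.py <<'E'
from zoom import *
s=observe(); T=np.array(s['tool_rot']); p=np.array(s['position']); F=np.array(s['ft_force'])
print('t',s['time_s'],'p',p.round(4),'F',F.round(2),'w',s['grip_width'])
xy=R.T@(p[:2]-C); print('tuner-frame TCP mm',(xy*1e3).round(1),(p[2]*1e3).round(1),'toolx yaw',np.degrees(np.arctan2(T[1,0],T[0,0])).round(2))
if len(sys.argv)>3: print('tool shift',(T.T@(np.array(W(*map(float,sys.argv[1:4])))-p)).round(4))
E
python3 go.py -0.007 0.065 0.125
```

```text
time_s: 3.1
position: [0.1656, -0.5245, 0.2313]
tool_rot: [[0.985, -0.172, 0.0], [-0.172, -0.985, 0.0], [0.0, -0.0, -1.0]]
ft_force: [-0.6, -0.5, -0.1]
grip_width: 0.0124
gripper_force: 0.0
t 3.1 p [ 0.1656 -0.5245  0.2313] F [-0.57 -0.47 -0.08] w 0.012358710372828671
tuner-frame TCP mm [-274.6 -673.8] 231.3 toolx yaw -9.9
tool shift [ 0.2689 -0.7383  0.1063]
```

```bash
python3 -m jog '[[0,0,0,0.0207,-0.0568,0,0],[0,0,0,0.0207,-0.0568,0,0],[0,0,0,0.0207,-0.0568,0,0],[0,0,0,0.0207,-0.0568,0,0],[0,0,0,0.0207,-0.0568,0,0],[0,0,0,0.0207,-0.0568,0,0],[0,0,0,0.0207,-0.0568,0,0],[0,0,0,0.0207,-0.0568,0,0],[0,0,0,0.0207,-0.0568,0.005,0],[0,0,0,0.0207,-0.0568,0.01,0]]' >/dev/null; python3 -m jog '[[0,0,0,0.0207,-0.0568,0.02,0],[0,0,0,0.0207,-0.0568,0.02,0],[0,0,0,0.0207,-0.0568,0.02,0],[0,0,0,0,0,0.02,0],[0,0,0,0,0,0,0]]'; python3 go.py -0.007 0.065 0.095
python3 - <<'E'
from zoom import *
o=[]
for n in('top','side'):
    d=avg(n,2); c=proj(d,[W(0,.02,.09)])[0].astype(int); s=d['f'][c[1]-50:c[1]+50,c[0]-65:c[0]+65]; o.append(cv2.resize(s,None,fx=3,fy=3))
cv2.imwrite('pics/a1.png',np.clip(np.hstack(o)*1.3,0,255).astype(np.uint8)[...,::-1])
E
```

```text
time_s: 4.97
position: [0.5562, 0.1536, 0.1361]
tool_rot: [[0.985, -0.17, -0.003], [-0.17, -0.985, -0.0], [-0.003, 0.001, -1.0]]
ft_force: [-0.5, -0.6, -0.2]
grip_width: -0.0001
gripper_force: 0.0
t 4.975 p [0.5562 0.1536 0.1361] F [-0.46 -0.57 -0.22] w -7.575479651707557e-05
tuner-frame TCP mm [-7.7 61.8] 136.1 toolx yaw -9.77
tool shift [ 0.0008 -0.0032  0.041 ]
```

View pics/a1.png

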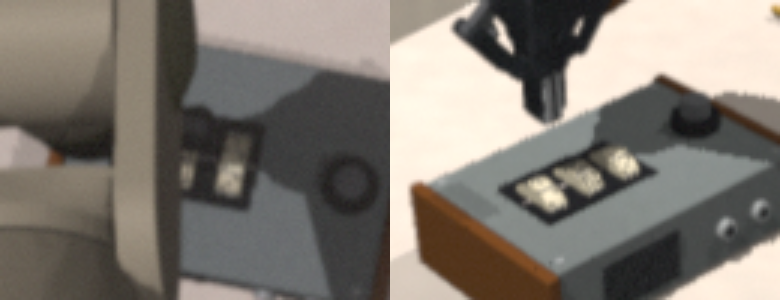

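The shut fingertips hang just above the hundreds wheel, with tens and units visible in front of it in the side view. I'll descend and feel for the rim.

```bash
python3 -m jog '[[0,0,0,0.0008,-0.0032,0.02,0],[0,0,0,0,0,0.02,0],[0,0,0,0,0,0.006,0],[0,0,0,0,0,0,0]]'; python3 -m jog '[[0,0,0,0,0,0.001,0],[0,0,0,0,0,0.001,0],[0,0,0,0,0,0.001,0],[0,0,0,0,0,0.0005,0],[0,0,0,0,0,0,0]]'; python3 go.py -0.007 0.065 0.083
```

```text
time_s: 5.68
position: [0.5585, 0.1559, 0.0921]
tool_rot: [[0.985, -0.174, 0.001], [-0.174, -0.985, 0.0], [0.001, -0.0, -1.0]]
ft_force: [0.5, 0.3, 0.0]
grip_width: 0.0
gripper_force: 0.0
time_s: 6.3
position: [0.5582, 0.1562, 0.0879]
tool_rot: [[0.985, -0.173, -0.0], [-0.173, -0.985, -0.0], [-0.0, 0.0, -1.0]]
ft_force: [0.2, 0.4, 0.3]
grip_width: -0.0004
gripper_force: 0.0
t 6.3 p [0.5582 0.1562 0.0879] F [0.17 0.44 0.35] w -0.0003628140193497967
tuner-frame TCP mm [-6.1 64.8] 87.9 toolx yaw -9.98
tool shift [-0.0009 -0.0002  0.0049]
```

```bash
for i in 1; do python3 -m jog '[[0,0,0,-0.001,0,0.001,0],[0,0,0,0,0,0.0008,0],[0,0,0,0,0,0,0]]' | egrep 'pos|ft_'; done; python3 -m jog '[[0,0,0,0,0,0.0006,0],[0,0,0,0,0,0,0]]' | egrep 'pos|ft_'
```

```text
position: [0.5572, 0.1564, 0.0861]
ft_force: [0.1, 0.2, 0.7]
position: [0.5573, 0.1564, 0.0855]
ft_force: [-0.1, -0.3, 0.6]
```

```bash
python3 -m jog '[[0,0,0,0,0,0.0005,0],[0,0,0,0,0,0,0]]' | egrep 'pos|ft_'
```

```text
position: [0.5572, 0.1564, 0.085]
ft_force: [0.9, 0.5, -0.2]
```

```bash
python3 -m jog '[[0,0,0,0,0,0.0005,0],[0,0,0,0,0,0,0]]' | egrep 'pos|ft_'; python3 -m jog '[[0,0,0,0,0,0.0004,0],[0,0,0,0,0,0,0]]' | egrep 'pos|ft_'
```

```text
position: [0.5572, 0.1564, 0.0845]
ft_force: [-0.5, -0.1, 0.0]
position: [0.5572, 0.1564, 0.0841]
ft_force: [0.1, -0.2, -0.3]
```

```bash
python3 -m jog '[[0,0,0,0,0,0.0004,0],[0,0,0,0,0,0,0]]' | egrep 'pos|ft_'
```

```text
position: [0.5573, 0.1564, 0.0839]
ft_force: [-0.2, -0.4, 1.1]
```

```bash
python3 -m jog '[[0,0,0,0,0,0.0003,0],[0,0,0,0,0,0,0]]' | egrep 'time|pos|ft_'
```

```text
time_s: 8.18
position: [0.5574, 0.1564, 0.0837]
ft_force: [-1.5, -0.0, 3.0]
```

```bash
python3 -m jog '[[0,0,0,0,0,0.0003,0],[0,0,0,0,0,0,0]]' | egrep 'time|pos|ft_'
```

```text
time_s: 8.43
position: [0.5574, 0.1564, 0.0834]
ft_force: [-0.0, -0.3, 4.4]
```

```bash
python3 -m jog '[[0,0,0,0,0,0.0004,0],[0,0,0,0.002,0,0,0],[0,0,0,0.002,0,0,0],[0,0,0,0,0,0,0]]' | egrep 'time|pos|ft_'
```

```text
time_s: 8.93
position: [0.5615, 0.1557, 0.0832]
ft_force: [-1.6, -0.1, 6.7]
```

```bash
python3 -m jog '[[0,0,0,0.002,0,0,0],[0,0,0,0.002,0,0,0],[0,0,0,0,0,0,0]]' | egrep 'time|pos|ft_';  python3 go.py
```

```text
time_s: 9.3
position: [0.5658, 0.1549, 0.0833]
ft_force: [0.3, -1.0, 5.8]
t 9.3 p [0.5658 0.1549 0.0833] F [ 0.28 -1.01  5.77] w 3.403083355047234e-05
tuner-frame TCP mm [ 1.6 64.8] 83.3 toolx yaw -9.99
```

```bash
python3 -m jog '[[0,0,0,0.002,0,0,0],[0,0,0,0.002,0,0,0],[0,0,0,0.002,0,0,0],[0,0,0,0,0,0,0]]' | egrep 'time|pos|ft_';  python3 go.py
```

```text
time_s: 9.8
position: [0.5722, 0.1537, 0.0833]
ft_force: [1.7, -1.7, 5.5]
t 9.8 p [0.5722 0.1537 0.0833] F [ 1.7  -1.72  5.47] w -0.00015498849740250945
tuner-frame TCP mm [ 8.  64.7] 83.3 toolx yaw -9.99
```

Clean rolling: the drag changed sign at mid-stroke. I'll repeat for the remaining two digits.

```bash
python3 -m jog '[[0,0,0,0,0,-0.006,0],[0,0,0,-0.0155,0,0,0],[0,0,0,0,0,0,0],[0,0,0,0,0,0.003,0],[0,0,0,0,0,0.002,0],[0,0,0,0,0,0.001,0],[0,0,0,0,0,0,0]]' | egrep 'time|pos|ft_';  python3 go.py
```

```text
time_s: 10.68
position: [0.5563, 0.1566, 0.0833]
ft_force: [-1.9, -0.6, 5.6]
t 10.675 p [0.5563 0.1566 0.0833] F [-1.89 -0.6   5.56] w 8.19056209526644e-05
tuner-frame TCP mm [-8.1 64.8] 83.3 toolx yaw -9.99
```

```bash
python3 -m jog '[[0,0,0,0,0,0.0001,0],[0,0,0,0.002,0,0,0],[0,0,0,0.0025,0,0,0],[0,0,0,0.0025,0,0,0],[0,0,0,0.0025,0,0,0],[0,0,0,0.0025,0,0,0],[0,0,0,0.0025,0,0,0],[0,0,0,0.001,0,0,0],[0,0,0,0,0,0,0]]' | egrep 'time|pos|ft_';  python3 go.py
```

```text
time_s: 11.8
position: [0.5717, 0.1538, 0.0833]
ft_force: [-0.5, -1.9, 5.6]
t 11.8 p [0.5717 0.1538 0.0833] F [-0.49 -1.91  5.58] w 1.7969744361123294e-05
tuner-frame TCP mm [ 7.6 64.7] 83.3 toolx yaw -9.99
```

```bash
python3 -m jog '[[0,0,0,0,0,-0.006,0],[0,0,0,-0.0155,0,0,0],[0,0,0,0,0,0,0],[0,0,0,0,0,0.003,0],[0,0,0,0,0,0.002,0],[0,0,0,0,0,0.001,0],[0,0,0,0,0,0,0]]' | egrep 'time|pos|ft_';  python3 go.py
```

```text
time_s: 12.68
position: [0.5564, 0.1565, 0.0832]
ft_force: [-0.5, -0.7, 5.3]
t 12.675 p [0.5564 0.1565 0.0832] F [-0.54 -0.7   5.27] w 0.0001387699283430146
tuner-frame TCP mm [-8.  64.8] 83.2 toolx yaw -9.99
```

```bash
python3 -m jog '[[0,0,0,0,0,0.0001,0],[0,0,0,0.002,0,0,0],[0,0,0,0.0025,0,0,0],[0,0,0,0.0025,0,0,0],[0,0,0,0.0025,0,0,0],[0,0,0,0.0025,0,0,0],[0,0,0,0.0025,0,0,0],[0,0,0,0.001,0,0,0],[0,0,0,0,0,0,0]]' | egrep 'time|pos|ft_';  python3 go.py
```

```text
time_s: 13.8
position: [0.5718, 0.1537, 0.0832]
ft_force: [-0.2, -1.0, 6.4]
t 13.8 p [0.5718 0.1537 0.0832] F [-0.23 -0.99  6.41] w 0.00011653843020461014
tuner-frame TCP mm [ 7.7 64.7] 83.2 toolx yaw -9.99
```

```bash
python3 -m jog '[[0,0,0,0,0,-0.008,0],[0,0,0,0,0.034,0,0],[0,0,0,0,0,0,0],[0,0,0,0,0,0.003,0],[0,0,0,0,0,0.0015,0],[0,0,0,0,0,0,0]]' | egrep 'time|pos|ft_';  python3 go.py
```

```text
time_s: 14.55
position: [0.5651, 0.121, 0.0858]
ft_force: [0.9, -0.3, -0.3]
t 14.55 p [0.5651 0.121  0.0858] F [ 0.92 -0.3  -0.28] w -0.0005302274374724765
tuner-frame TCP mm [ 6.7 31.3] 85.8 toolx yaw -9.94
```

```bash
for i in 1; do python3 -m jog '[[0,0,0,0.001,0,0.0006,0],[0,0,0,0,0,0,0]]' | egrep 'pos|ft_'; python3 -m jog '[[0,0,0,0,0,0.0004,0],[0,0,0,0,0,0,0]]' | egrep 'pos|ft_'; done
```

```text
position: [0.5662, 0.1204, 0.0854]
ft_force: [0.0, 0.1, 0.7]
position: [0.5661, 0.1203, 0.085]
ft_force: [0.2, 0.2, -0.7]
```

```bash
python3 -m jog '[[0,0,0,0,0,0.0004,0],[0,0,0,0,0,0,0]]' | egrep 'pos|ft_'
```

```text
position: [0.5661, 0.1203, 0.0846]
ft_force: [-0.0, -0.3, -0.4]
```

```bash
python3 -m jog '[[0,0,0,0,0,0.0004,0],[0,0,0,0,0,0,0]]' | egrep 'pos|ft_'
```

```text
position: [0.5661, 0.1203, 0.0842]
ft_force: [-0.5, -0.8, 0.8]
```

```bash
python3 -m jog '[[0,0,0,0,0,0.0005,0],[0,0,0,0,0,0,0]]' | egrep 'pos|ft_'
```

```text
position: [0.5661, 0.1203, 0.0837]
ft_force: [0.4, -0.5, -0.0]
```

```bash
python3 -m jog '[[0,0,0,0,0,0.0005,0],[0,0,0,0,0,0,0]]' | egrep 'pos|ft_'
```

```text
position: [0.5662, 0.1203, 0.0833]
ft_force: [-0.3, -0.4, 0.6]
```

```bash
python3 -m jog '[[0,0,0,0,0,0.0005,0],[0,0,0,0,0,0,0]]' | egrep 'pos|ft_'
```

```text
position: [0.5663, 0.1203, 0.083]
ft_force: [-0.2, 0.1, 3.7]
```

```bash
python3 -m jog '[[0,0,0,0,0,0.0005,0],[0,0,0,0,0,0,0]]' | egrep 'pos|ft_'
```

```text
position: [0.5664, 0.1203, 0.0826]
ft_force: [-0.8, -1.6, 5.1]
```

```bash
python3 -m jog '[[0,0,0,0,0,0.0002,0],[0,0,0,-0.002,0,0,0],[0,0,0,-0.002,0,0,0],[0,0,0,0,0,0,0]]' | egrep 'time|pos|ft_'; python3 go.py
```

```text
time_s: 17.05
position: [0.5629, 0.1209, 0.0827]
ft_force: [0.8, -0.7, 5.2]
t 17.05 p [0.5629 0.1209 0.0827] F [ 0.76 -0.66  5.2 ] w -1.2907651433969991e-06
tuner-frame TCP mm [ 4.6 30.8] 82.7 toolx yaw -9.99
```

```bash
python3 -m jog '[[0,0,0,-0.0025,0,0,0],[0,0,0,-0.0025,0,0,0],[0,0,0,-0.0025,0,0,0],[0,0,0,-0.0025,0,0,0],[0,0,0,-0.0015,0,0,0],[0,0,0,0,0,0,0]]' | egrep 'time|pos|ft_'; python3 go.py
```

```text
time_s: 17.8
position: [0.551, 0.1231, 0.0826]
ft_force: [-1.3, 1.2, 5.7]
t 17.8 p [0.551  0.1231 0.0826] F [-1.35  1.19  5.69] w -0.00022830392271271414
tuner-frame TCP mm [-7.5 30.9] 82.6 toolx yaw -9.98
```

```bash
python3 -m jog '[[0,0,0,0,0,-0.02,0],[0,0,0,0,0,-0.02,0],[0,0,0,0.0035,0.0585,0,0],[0,0,0,0.0035,0.0575,0,0],[0,0,0,0,0,0,0]]' | egrep 'time|pos|ft_'; python3 go.py; python3 unroll.py u2.png 12
```

```text
time_s: 18.42
position: [0.5374, 0.0044, 0.1218]
ft_force: [-1.2, 0.3, 0.1]
t 18.425 p [0.5374 0.0044 0.1218] F [-1.19  0.33  0.11] w -0.0002805287223487289
tuner-frame TCP mm [ -0.3 -88.3] 121.8 toolx yaw -10.25
```

View pics/u2.png

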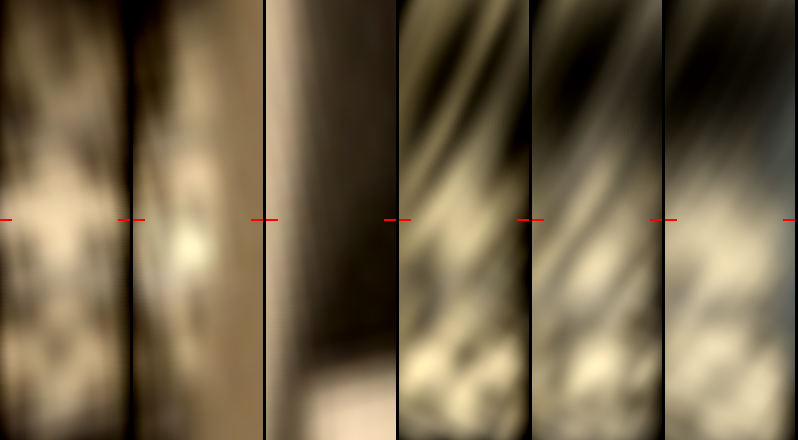

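Hundreds now looks like 4 at (62,212), but the arm hides the tens and units in the top view. I'll step aside for a clean look before loading.

```bash
python3 -m jog '[[0,0,0,0,0.06,-0.01,0],[0,0,0,0,0.06,0,0],[0,0,0,0,0.06,0,0],[0,0,0,0,0,0,0]]' | egrep 'time|pos'; python3 unroll.py u3.png 12
```

```text
time_s: 20.12
position: [0.5059, -0.1733, 0.132]
```

View pics/u3.png

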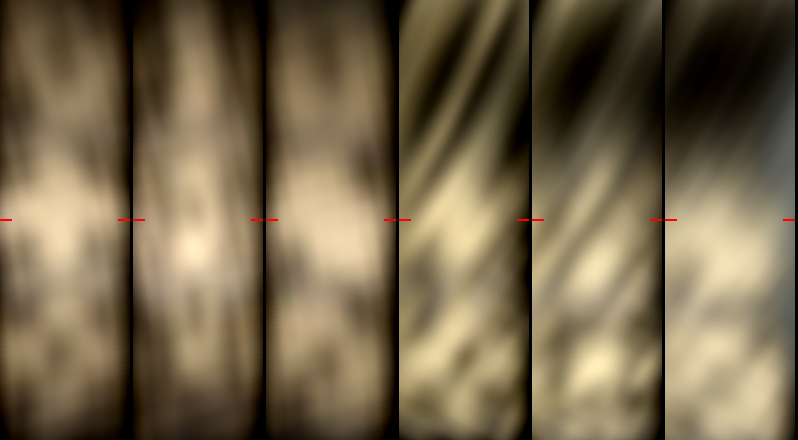

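Hundreds is 4 with 5 in front of it. Tens is 7, with its centre dot at (195,207). Units is 2, and its dots line up with the other wheels. On to the key.

```bash
python3 go.py 0 -0.085 0.108; python3 -m jog '[[0,0,0,0,-0.06,0,0],[0,0,0,0,-0.06,0,0],[0,0,0,0,-0.06,0,0],[0,0,0,0,0,0.01,0],[0,0,0,0,0,0.01,0],[0,0,0,0,0,0,0]]' | egrep 'time|pos'; python3 go.py 0 -0.085 0.097
```

```text
t 21.325 p [ 0.5065 -0.1697  0.132 ] F [ 0.02 -0.58 -0.52] w 5.027032941919655e-05
tuner-frame TCP mm [  -0.5 -265.2] 132.0 toolx yaw -9.98
tool shift [ 0.0006 -0.1802  0.024 ]
time_s: 22.08
position: [0.5372, 0.0064, 0.1111]
t 22.075 p [0.5372 0.0064 0.1111] F [1.25 0.52 0.19] w 0.0002173387626095031
tuner-frame TCP mm [ -0.8 -86.5] 111.1 toolx yaw -10.08
tool shift [ 0.0008 -0.0015  0.0141]
```

```bash
python3 -m jog '[[0,0,0,0.0008,-0.001,0.008,0],[0,0,0,0,0,0.004,0],[0,0,0,0,0,0.001,0],[0,0,0,0,0,0,0]]' | egrep 'time|pos|ft_'
```

```text
time_s: 22.58
position: [0.5387, 0.0083, 0.0991]
ft_force: [-0.6, -0.6, 0.3]
```

```bash
python3 -m jog '[[0,0,0,0,0,0.001,0],[0,0,0,0,0,0.001,0],[0,0,0,0,0,0,0]]' | egrep 'time|pos|ft_'
```

```text
time_s: 22.95
position: [0.5386, 0.0084, 0.097]
ft_force: [0.5, 0.3, -0.2]
```

```bash
python3 -m jog '[[0,0,0,0,0,0.001,0],[0,0,0,0,0,0.001,0],[0,0,0,0,0,0,0]]' | egrep 'time|pos|ft_'
```

```text
time_s: 23.32
position: [0.5387, 0.0084, 0.0952]
ft_force: [-1.9, 0.6, 2.9]
```

```bash
python3 -m jog '[[0,0,0,0,0,0.001,0],[0,0,0,0,0,0.001,0],[0,0,0,0,0,0.001,0],[0,0,0,0,0,0.001,0],[0,0,0,0,0,0,0],[0,0,0,0,0,0,0]]' | egrep 'time|pos|ft_'
```

```text
time_s: 24.08
position: [0.5387, 0.0084, 0.0911]
ft_force: [0.3, 1.3, 4.2]
```

```bash
python3 -m jog '[[0,0,0,0,0,0.001,0],[0,0,0,0,0,0.0008,0],[0,0,0,0,0,0,0],[0,0,0,0,0,0,0]]' | egrep 'time|pos|ft_'
```

```text
time_s: 24.58
position: [0.5387, 0.0084, 0.0894]
ft_force: [0.0, -0.0, 6.4]
```

The key is about 6.6 mm down at 6.4 N. I'll release it, back away and take a last look.

```bash
python3 -m jog '[[0,0,0,0,0,-0.005,0],[0,0,0,0,0,-0.01,0],[0,0,0,0,0,-0.03,0],[0,0,0,0,0.06,0,0],[0,0,0,0,0.06,0,0],[0,0,0,0,0.06,0,0],[0,0,0,0,0,0,0],[0,0,0,0,0,0,0]]' | egrep 'time|pos|ft_'; python3 zoom.py z9.png 12
```

```text
time_s: 25.58
position: [0.5072, -0.1685, 0.1342]
ft_force: [0.7, 1.0, -0.3]
top 223 202 (288, 496, 3) [[237.7, 217.4], [254.0, 220.4], [270.3, 223.5]]
side 243 236 (352, 496, 3) [[261.8, 262.8], [274.0, 256.9], [285.9, 251.3]]
```

View pics/z9.png

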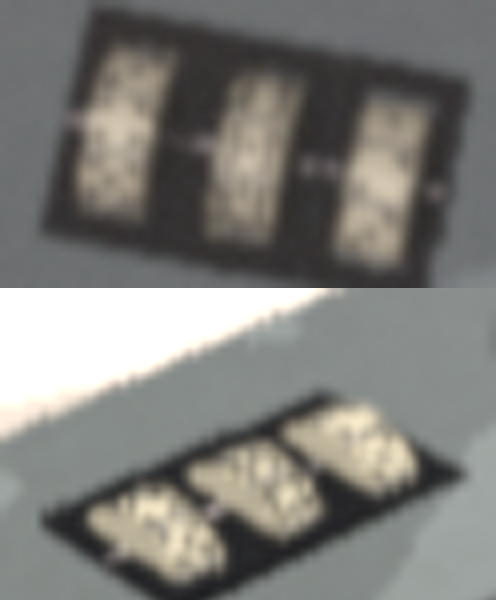

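The last picture shows the wheels unchanged at 4, 7 and 2, at (122,130), (250,155) and (385,180), with the arm clear.

```bash
python3 -c "from rig import job; print(job.close_job())"
```

```text
the job is handed in; nothing more can be done
None
```

I handed the job in with the wheels reading 472 (units already showed 2, so I left it alone) and the load key pressed about 6.6 mm and released; every force I read was under 7 N, and the arm went nowhere near the mallet, gauge or stone.

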